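# Put the measured valve ball away in its transit pot

## Task

The valve ball on the fixture plate has been measured: swing the hold-down arm clear of it, lift the ball out by its stem and lower it gently into the empty deep pot, leaving it standing upright on the foam pad in the middle. The polished sphere must not be touched by the gripper nor touch or knock the pot, the ball must not be dropped onto the pad, and everything else stays where it is.

Things in the scene. Friction and masses are not known exactly. Their poses are not given: they have to be found in the camera images.
- valve_ball_mid (a point): Plain steel trunnion valve ball, one rigid turned piece 104 mm tall standing upright, 0.43 to 0.57 kg: foot, polished sphere, stem. The point is on its axis half-way up, 52 mm above the underside; z points up the stem. It stands on the fixture plate, its foot in a locating collar 7 mm high with about 1.5 mm play: lift it straight up.
- valve_ball: The same ball; origin: centre of its foot's underside, z up. Foot 32 mm in diameter, 13 mm high.
- lapped_sphere: The polished sphere of that valve ball, 50 mm in diameter, with a 26 mm bore sideways through it. Origin: its centre, 32 mm above the foot's underside (20 mm below valve_ball_mid). Not to be touched.
- stem_top (a point): Centre of the flat top of that ball's stem, 104 mm above the foot's underside. The stem is plain, round, 18 mm in diameter and 42 mm long; below it a shoulder 25 mm in diameter, then the sphere, whose top is 47 mm below this point. Grip the ball by the stem.
- post_pivot (a point): On the axis of the hold-down's upright post, at its arm's mid-height, 174 mm above the table. Fixed to the fixture plate (aluminium, 260 x 260 mm, grid of holes, top 55 mm above the table, yaw within 17 degrees); x and y are the plate's axes, z up. The valve ball stands 100 mm away along -y. Post 22 mm in diameter, boss 28 mm, screw head to 20 mm above the point.
- hold_down (a joint): Swing of the hold-down arm about the post, rad. At 0 it points along -y of post_pivot, over the ball, and blocks lifting it; growing values swing it towards +x of post_pivot (about away from the robot); 1.57 points along +x, stop at 1.9. Level, turns with about 0.04 N m, stays where left. Start 0 to 0.12.
- bar_end (a point): On the hold-down arm: the middle of its bar, at the tip screw, 100 mm from the post's axis. Bar 16 mm wide, 13 mm high (this point at mid-height), reaching 114 mm from the axis; at this point a screw stands up 19 mm and a rubber tip 13 mm in diameter hangs down 13 mm, ending 2 mm above the stem's top.
- pot_empty: The empty one of two alike white round pots standing loose, axes 142 mm apart, in a low grey tray (yaw within 15 degrees, floor 4 mm, rim 18 mm high). 0.45 kg, 125 mm tall, 128 mm wide inside the mouth, 120 mm at the floor, wall 4 mm. Origin: centre of its underside, z up.
- pad_centre (a point): Centre of the top of the springy dark foam pad in pot_empty, 14 mm above the pot's underside, 111 mm below its rim. It sinks about 1 mm under the ball's weight (4 N per mm). A ball standing here has its stem's top 7 mm below the rim, so the fingers reach into the mouth and should open only a little (about 40 mm) to let go.
- pot_full: The other pot, same size, which already holds a valve ball. Leave alone. Origin: centre of its underside.
- stored_ball_mid (a point): The like valve ball standing in pot_full; the point is half-way up it. Leave alone.
- jog_box: The machine's hand control, grey, 170 x 100 mm, 91 mm high over its two joysticks, lying on the table between plate and tray. Leave alone. Origin: centre of its underside.
- ring_gauge_mid (a point): Steel setting ring, 56 mm outside diameter, 22 mm high, lying on the table between plate and tray, nearer the robot. Leave alone. The point is its centre, 11 mm up.
Mind the look-alikes: they are no part of the job. What is shaped like the valve_ball but orange, pink or red is not meant.

How it is judged:
On the way:
1. the hold-down arm is swung clear of the ball while the ball still stands in its collar (value of joint hold_down above 0.6 rad and distance of valve_ball_mid from where it was at the start of the episode below 0.01 m), for 0.2 s.
At the end, for the whole second after the job is handed in: The valve ball stands upright (within 7 degrees) and still on the foam pad of the empty pot, within 30 mm of the pot's axis; that pot stands upright within 20 mm of its place; the hold-down arm is left swung at least 0.6 rad aside (horizontal distance between lapped_sphere and pot_empty below 0.03 m and z of lapped_sphere in the frame of pot_empty between 0.041 and 0.051 m and angle between valve_ball_mid's own z axis and vertical below 0.12 rad and linear speed of lapped_sphere below 0.01 m/s and distance of pot_empty from where it was at the start of the episode below 0.02 m and angle between pot_empty's own z axis and vertical below 0.08 rad and value of joint hold_down above 0.6 rad); the robot touches nothing.
It fails at once if the gripper touches the polished sphere (over 1 N) (contact force between any of the fingers, the arm and lapped_sphere above 1 N).
It fails at once if the polished sphere touches the pot (over 1 N) (contact force between lapped_sphere and pot_empty above 1 N).
It fails at once if the ball comes down hard in the pot (over 15 N, about three times its weight) (contact force between valve_ball and pot_empty above 15 N).
It fails at once if the full pot, the ball in it, the hand control or the setting ring is moved more than 20 mm (distance of any of pot_full, stored_ball_mid, jog_box, ring_gauge_mid from where it was at the start of the episode above 0.02 m).
It also fails if it takes over 58 s, if anything falls off the work surface, if the arm or the gripper's body presses on something with over 40 N, if the wrist force passes 120 N, or if a joint passes its speed limit or range.

## Robot

A 6-joint arm with a two-finger parallel gripper is mounted at the origin on the work surface. World frame = base frame: x ahead of the robot, y to its left, z up, the work surface at z = 0. Lengths are in m, angles in rad, forces in N, time in s.
With the tool pointing down it reaches from about 0.4 to 0.825 m from the base axis. Payload 7 kg.
Tool frame: the origin (TCP) lies at the very end of the fingers, on their centre line; the grasp point (between the pads) lies 19 mm behind it; x points along the fingers, y is the direction in which the jaws open and shut, and the axes are right-handed (so a half turn about x gives the same grasp; the last joint's range is limited). The gripper opens to 88 mm and grips with 3 to 60 N. Pads are 19 mm wide; open, the fingers measure 130 mm over their backs; the gripper's body (78 mm by 193 mm) begins 47 mm behind the grasp point.
Start: joints at [1.514, 0.359, 0.012, 0, -1.224, -0.288], TCP at [0.228, 0.635, 0.227] pointing down, gripper open.
Joint ranges: [-3.07, 3.07], [-1.43, 2.12], [-1.02, 1.25], [-3.03, 1.67], [-3.05, -0], [-3.03, 3.03]. Speed limits (rad/s): [2.39, 2.39, 3.01, 3.14, 3.14, 3.14].

## Interface

Orientations are given as [roll, pitch, yaw] about the fixed x, y, z axes, in that order (R = Rz(yaw) Ry(pitch) Rx(roll)).
In Python, from station import arm, cams gives the robot as it stands. The module is installed in compiled form; this text tells all that it offers.
- The arm moves only by the tool carry_out, never from a script. Its argument "deltas" is a list of rows, each a list of 6 numbers: the shift along the tool's x, y, z in units of 0.04 m (1.0 is 0.04 m), then the turn, a rotation vector about the tool's x, y, z in units of 4 degrees (1.0 is 4 degrees). In form: [[tx, ty, tz, ax, ay, az], ...]. A call has 1 to 5 rows; each row shifts and turns the pose as measured when the row begins, along the tool's axes as they then stand; what a row does not reach is not made up. A row lasts 1/10 s, in which the tool goes at most 50 mm and 8.59 degrees, less where a joint would pass 70% of its speed; a pose out of reach is approached as far as the arm can. A call with a number of a shift or a turn outside -1 to 1 is refused whole. A call with a gripper value outside its range is refused whole. "hand" is the closure, from 0 (fully open) to 1 (shut), set as the call begins (left out, the last holds). The fingers move at their own pace and stop on an object; "newtons" is the grip in N (left out, the last holds). Time passes only in rows, so rows that do not move let the fingers close. It gives the time, the measured TCP pose, the force and the opening at its end, in the units of the state.
- arm.get_state(): the state, without advancing time (a new reading comes with each control period).
- cams.grab_frame(name): name is "scene" or "top" or "wrist"; returns a dict with "pixels" (480x640x3 uint8, red, green, blue), "fx", "fy", "cx", "cy" (pixels), "T" (4x4, takes a point from camera to world coordinates); the wrist camera has in their place "hand_eye" (4x4, takes a point from camera to tool coordinates, whose origin is the TCP and whose axes are the tool frame's). Camera axes: x right, y up, looking along -z (the intrinsics and any distortion apply to the point x, -y, -z); pixel columns grow to the right and rows downward; lengths in m; the calibration is good to about 2 mm. A picture is of the moment at which its call begins: read the wrist's pose just before it. There is no depth.
- arm.job_done(): hands the job in, once; it reports no verdict.
The state is a dict: "t": time; "q": joint angles; "qd": joint speeds; "joint_efforts": joint torques, N m; "eef_pos": TCP position; "ee_rot": TCP orientation; "force": force on the tool from outside, world axes, zero at the start; "moment": the same for the moment, N m; "width": finger opening in m.
Only numpy, scipy, OpenCV 4.12 (cv2) and the standard library are available. Lean on these libraries where they do the work, as an engineer would, in place of code of your own. Each camera call takes 0.05 s, during which the arm holds its last target.

## Working session

There is one attempt and no reset: what is moved stays moved. The work goes in short steps, Python scripts to look and compute and a tool call to move; the robot and the scene stay as the last step left them, time stands still between calls to the robot, and variables do not carry over. Pictures are saved under pics/ and viewed, and the job is handed in when it is done.

Besides the shell and the picture viewer there is one more tool, called in YAML: its name, and indented under it one key for each argument. carry_out: Moves the arm, as the interface text tells. Shifts and turns lie within -1 to 1; 1 stands for 0.04 m of shift or 4 degrees of turn. Its arguments: {"type":"object","properties":{"deltas":{"type":"array","items":{"type":"array","items":{"type":"number","minimum":-1,"maximum":1}}},"hand":{"type":"number"},"newtons":{"type":"number"}},"required":["deltas"]}

```bash
mkdir -p pics; python3 - <<'E'
from station import arm,cams
import cv2,numpy as np
print(arm.get_state())
np.set_printoptions(precision=4,suppress=True)
for n in ["scene","top","wrist"]:
    f=cams.grab_frame(n); cv2.imwrite(f"pics/{n}0.png",f["pixels"][:,:,::-1])
    print(n,{k:v for k,v in f.items() if k!="pixels"})
E
```

```text
{'t': 0.0, 'q': array([ 1.51408736e+00,  3.59383675e-01,  1.10360427e-02, -3.48209314e-04,
       -1.22407524e+00, -2.88059915e-01]), 'qd': array([-0.00046421,  0.00117593, -0.00072536, -0.00114962,  0.0031401 ,
        0.00013316]), 'joint_efforts': array([-8.50701781e-04, -5.82715201e+01,  2.93045032e+01,  6.99696243e+00,
        6.78741460e-03, -1.82759322e-04]), 'eef_pos': array([0.22802202, 0.63479519, 0.22561517]), 'ee_rot': array([ 1.66028869,  1.56913716, -1.82619144]), 'force': array([ 0.32007525, -0.27540144, -0.71083439]), 'moment': array([ 0.00829429, -0.01056885, -0.04958447]), 'width': 0.08757613999210888}
scene {'fx': 454.55078236879024, 'fy': 454.55078236879024, 'cx': 317.17018274977124, 'cy': 234.94659216321384, 'T': array([[ 0.726 , -0.5209,  0.4489,  0.9138],
       [ 0.6877,  0.5564, -0.4665, -0.4889],
       [-0.0068,  0.6474,  0.7621,  0.8441],
       [ 0.    ,  0.    ,  0.    ,  1.    ]])}
top {'fx': 510.6405626539746, 'fy': 510.6405626539746, 'cx': 315.20660442878756, 'cy': 243.0538953130492, 'T': array([[ 0.0069,  0.9899, -0.1418,  0.3546],
       [-1.    ,  0.0065, -0.0034, -0.0757],
       [-0.0024,  0.1418,  0.9899,  1.1324],
       [ 0.    ,  0.    ,  0.    ,  1.    ]])}
wrist {'fx': 357.42442224275726, 'fy': 357.42442224275726, 'cx': 323.38090504461286, 'cy': 242.48685254870693, 'hand_eye': array([[-0.0005,  0.297 , -0.9549, -0.1593],
       [ 1.    ,  0.0005, -0.0004,  0.001 ],
       [ 0.0003, -0.9549, -0.297 , -0.0795],
       [ 0.    ,  0.    ,  0.    ,  1.    ]])}
```

View pics/scene0.png

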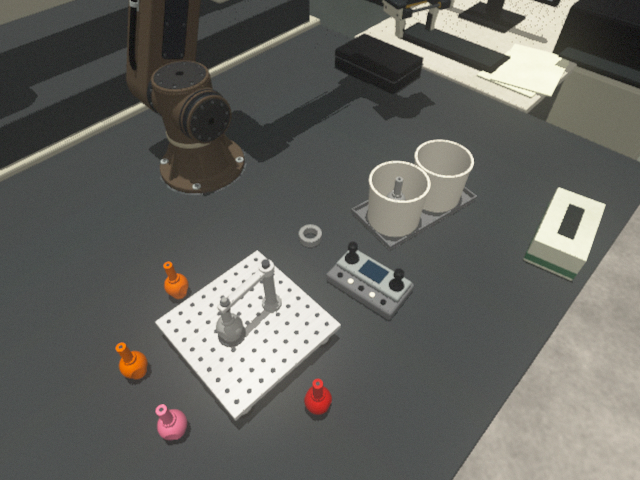

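View pics/top0.png

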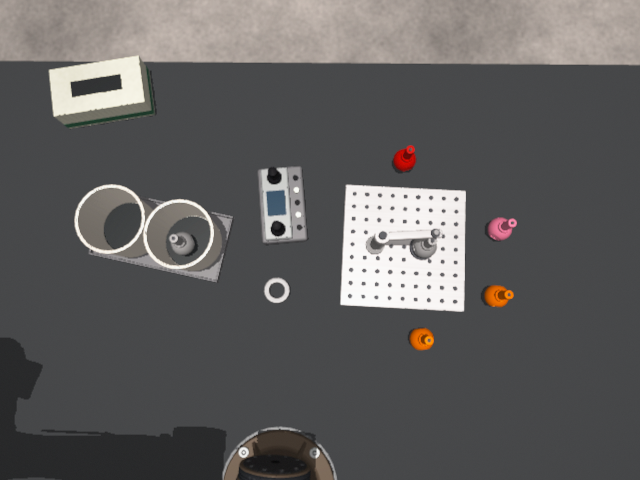

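View pics/wrist0.png

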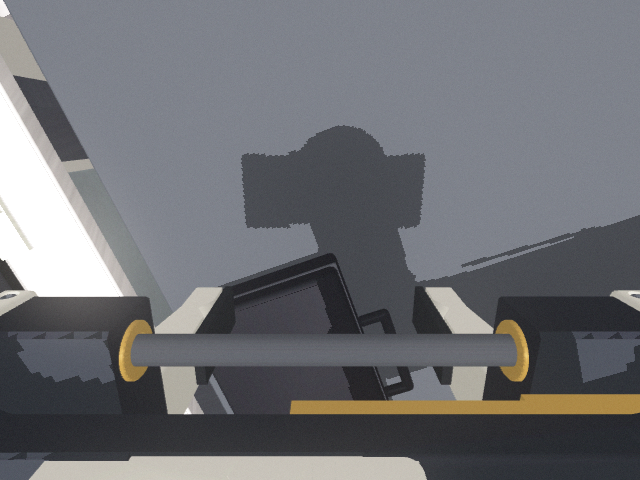

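The wrist view shows only the table and the gripper's shadow. The other two views show:
- **Top:** grey ball about (425,247) under the bar, post (380,237), empty pot (113,220), full pot (183,235), hand control (283,205), ring (277,290).
- **Look-alikes:** orange (422,339) and (497,296), pink (500,229), red (404,160). Only the grey one on the plate fits.

Next I'll enlarge the plate in both views.

```bash
python3 - <<'E'
import cv2
a=cv2.imread("pics/top0.png")[180:315,335:475]; cv2.imwrite("pics/topc.png",cv2.resize(a,None,fx=4.4,fy=4.4,interpolation=cv2.INTER_CUBIC))
a=cv2.imread("pics/scene0.png")[245:355,185:305]; cv2.imwrite("pics/scenec.png",cv2.resize(a,None,fx=5,fy=5,interpolation=cv2.INTER_CUBIC))
a=cv2.imread("pics/top0.png")[175:290,65:245]; cv2.imwrite("pics/topp.png",cv2.resize(a,None,fx=4,fy=4,interpolation=cv2.INTER_CUBIC))
E
```

```text
(no output)
```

View pics/topc.png

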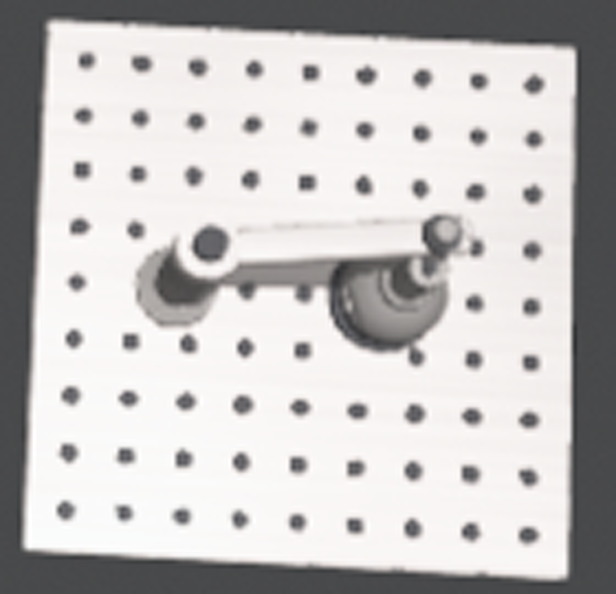

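View pics/scenec.png

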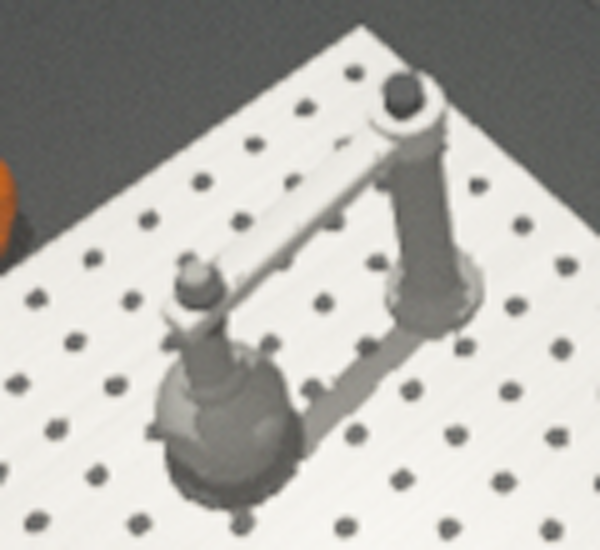

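View pics/topp.png

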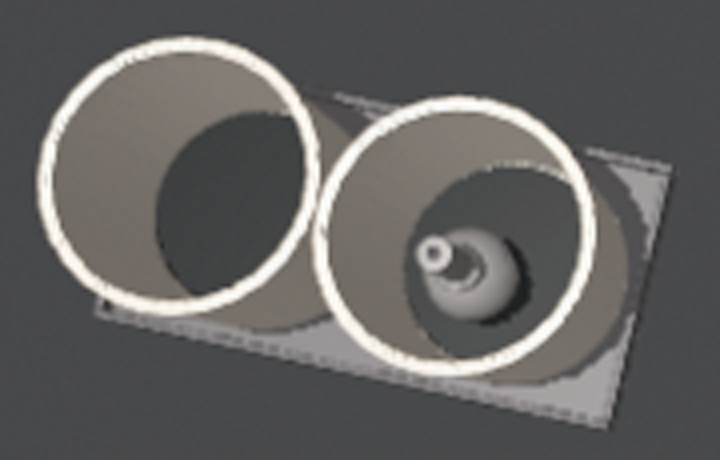

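Top crop: screw head near (382.7,235), tip screw (436,233), sphere (424,249). The empty pot is the left one (only dark pad inside). The ball is the grey one under the bar. Now I'll measure.

```bash
cat > h.py <<'E'
import numpy as np,cv2
from station import arm,cams
def ray(f,u,v,T=None):
    T=f["T"] if T is None else T
    d=np.array([(u-f["cx"])/f["fx"],-(v-f["cy"])/f["fy"],-1.]); d=T[:3,:3]@d
    return T[:3,3],d/np.linalg.norm(d)
def onz(f,u,v,z,T=None):
    o,d=ray(f,u,v,T); return o+d*(z-o[2])/d[2]
def tri(a,b):
    (o1,d1),(o2,d2)=a,b
    A=np.stack([d1,-d2],1); s=np.linalg.lstsq(A,o2-o1,rcond=None)[0]
    p,q=o1+s[0]*d1,o2+s[1]*d2
    return (p+q)/2,np.linalg.norm(p-q)
def circ(P):
    A=np.c_[2*P,np.ones(len(P))]; s=np.linalg.lstsq(A,(P**2).sum(1),rcond=None)[0]
    r=np.sqrt(s[2]+s[0]**2+s[1]**2); return s[:2],r,np.std(np.hypot(*(P-s[:2]).T)-r)
E
python3 - <<'E'
from h import *
np.set_printoptions(precision=4,suppress=True)
t=cams.grab_frame("top"); s=cams.grab_frame("scene")
# plate
g=cv2.cvtColor(t["pixels"],cv2.COLOR_RGB2GRAY)
for nm,f,roi in(("top",t,(335,175,480,320)),("scene",s,(145,245,350,425))):
    g=cv2.cvtColor(f["pixels"],cv2.COLOR_RGB2GRAY)
    m=np.zeros_like(g); x0,y0,x1,y1=roi; m[y0:y1,x0:x1]=(g[y0:y1,x0:x1]>170)*255
    c=max(cv2.findContours(m,cv2.RETR_EXTERNAL,cv2.CHAIN_APPROX_NONE)[0],key=cv2.contourArea)
    P=np.array([onz(f,u,v,.055)[:2] for u,v in c[:,0]],np.float32)
    print(nm,"plate",cv2.minAreaRect(P))
# pots rims, top view
hsv=t["pixels"].astype(int).sum(2)//3
m=(hsv>190).astype(np.uint8)*255; m[:, :65]=0; m[:,245:]=0; m[:175]=0; m[290:]=0
cv2.imwrite("pics/rim.png",m)
cs,h=cv2.findContours(m,cv2.RETR_CCOMP,cv2.CHAIN_APPROX_NONE)
for c,hh in zip(cs,h[0]):
    if cv2.contourArea(c)>1500:
        P=np.array([onz(t,u,v,.129)[:2] for u,v in c[:,0]]); print("rim",circ(P),hh[3])
# post head
print("head",tri(ray(t,382.7,235.0),ray(s,185+404/5,245+82/5)), onz(t,382.7,235,.194))
print("tipscrew",tri(ray(t,335+441/4.4,180+230/4.4),ray(s,185+198/5,245+272/5)))
for nm,f,roi in(("top",t,(405,225,445,265)),):
    print(onz(f,335+390/4.4,180+307/4.4,.087))
print(onz(s,185+230/5,245+430/5,.087))
# ring, jog box
print("ring",onz(t,277,290,.022),"box corners",[onz(t,u,v,.03)[:2] for u,v in((258,168),(303,167),(307,241),(262,243))])
E
```

```text
top plate ((0.502699077129364, -0.2601296305656433), (0.25938552618026733, 0.26001060009002686), 87.26422882080078)
scene plate ((0.5040068626403809, -0.26255106925964355), (0.2609062194824219, 0.2589688301086426), 87.2797622680664)
rim (array([0.5309, 0.2702]), np.float64(0.09942923195313393), np.float64(0.04290893299016492)) -1
rim (array([0.5162, 0.201 ]), np.float64(0.06463175820553917), np.float64(0.0006709006055466922)) 1
rim (array([0.5458, 0.3399]), np.float64(0.06479449050253135), np.float64(0.0006632091017649189)) 1
head (array([ 0.5053, -0.1981,  0.1922]), np.float64(1.861893790218748e-05)) [ 0.505  -0.1979  0.194 ]
tipscrew (array([ 0.5115, -0.2978,  0.1876]), np.float64(0.0012957286630424865))
[ 0.4919 -0.2959  0.087 ]
[ 0.5119 -0.3046  0.087 ]
ring [0.4103 0.0103 0.022 ] box corners [array([0.6807, 0.0567]), array([ 0.6836, -0.0435]), array([ 0.517, -0.054]), array([0.5119, 0.0442])]
```

View pics/rim.png

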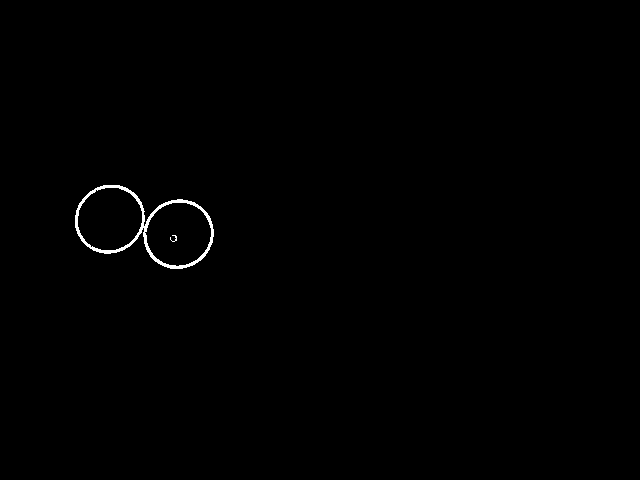

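```bash
cat >> h.py <<'E'
from scipy.spatial.transform import Rotation as Ro
np.set_printoptions(precision=4,suppress=True)
def pose():
    s=arm.get_state(); return s,Ro.from_euler("xyz",s["ee_rot"]).as_matrix()
def goto(p,jaw=None):
    """print the shift in tool axes (units .04 m) and turn (units 4 deg) to reach p, pointing down, jaw along given xy"""
    s,R=pose(); d=R.T@(np.array(p)-s["eef_pos"])/.04
    print("t",round(s["t"],2),"pos",s["eef_pos"],"w",round(s["width"],4),"F",s["force"])
    if jaw is not None:
        x=np.array([0,0,-1.]); y=np.array([*jaw,0.])/np.hypot(*jaw)
        if y@R[:,1]<0: y=-y
        G=np.stack([x,y,np.cross(x,y)],1)
        print("turn",np.degrees(Ro.from_matrix(R.T@G).as_rotvec())/4)
    print("shift",d)
E
python3 - <<'E'
from h import *
s,R=pose(); print(R,s["q"])
goto((.47,-.25,.26),(1,0))
E
```

```text
[[-0.0002 -0.338  -0.9411]
 [-0.0008 -0.9411  0.338 ]
 [-1.      0.0008 -0.0001]] [ 1.5141  0.359   0.0115 -0.0001 -1.2241 -0.2881]
t 0.25 pos [0.2281 0.635  0.2261] w 0.0877 F [ 1.2644 -0.605   0.2274]
turn [17.5606 -0.0086 -0.0088]
shift [ -0.8303  18.7795 -13.1706]
```

```bash
cat >> h.py <<'E'
def plan(p,jaw=(1,0),step=.038,n=5):
    s,R=pose(); pos=s["eef_pos"].copy()
    print("t",round(s["t"],2),"pos",pos,"w",round(s["width"],4),"F",s["force"],"q",s["q"][[0,5]])
    x=np.array([0,0,-1.])
    for i in range(n):
        y=np.array([*jaw,0.])/np.hypot(*jaw)
        if y@R[:,1]<0: y=-y
        G=np.stack([x,y,np.cross(x,y)],1)
        rv=Ro.from_matrix(R.T@G).as_rotvec(); a=np.degrees(np.linalg.norm(rv))
        if a>3.8: rv*=3.8/a
        d=np.array(p)-pos; L=np.linalg.norm(d)
        if L>step: d*=step/L
        row=np.r_[R.T@d/.04,np.degrees(rv)/4]
        print([float(v) for v in np.round(row,2)+0.])
        pos+=d; R=R@Ro.from_rotvec(rv).as_matrix()
    print("left",np.array(p)-pos)
E
python3 -c "
from h import *
plan((.45,.25,.29))"
```

```text
t 0.25 pos [0.2281 0.635  0.2261] w 0.0877 F [ 1.2644 -0.605   0.2274] q [ 1.5141 -0.2881]
[-0.13, 0.61, -0.72, 0.95, 0.0, 0.0]
[-0.13, 0.56, -0.76, 0.95, 0.0, 0.0]
[-0.13, 0.51, -0.79, 0.95, 0.0, 0.0]
[-0.13, 0.45, -0.82, 0.95, 0.0, 0.0]
[-0.13, 0.4, -0.85, 0.95, 0.0, 0.0]
left [ 0.128  -0.2221  0.0368]
```

carry_out:
  deltas:
    - [-0.15, 0.6, -0.7, 0.95, 0, 0]
    - [-0.15, 0.55, -0.75, 0.95, 0, 0]
    - [-0.15, 0.5, -0.8, 0.95, 0, 0]
    - [-0.15, 0.45, -0.8, 0.95, 0, 0]
    - [-0.15, 0.4, -0.85, 0.95, 0, 0]
  hand: 1
  newtons: 20

```text
t: 0.75
eef_pos: [0.3206, 0.471, 0.2536]
ee_rot: [2.054, 1.565, -1.771]
force: [0.8, -0.4, 0.4]
width: 0.0532
```

```bash
python3 -c "
from h import *
plan((.45,.2,.29))"
```

```text
t 0.75 pos [0.3206 0.471  0.2536] w 0.0532 F [ 0.8497 -0.3855  0.3806] q [ 1.3167 -0.4287]
[-0.11, 0.4, -0.85, 0.95, -0.01, 0.0]
[-0.11, 0.35, -0.88, 0.95, -0.01, 0.0]
[-0.11, 0.29, -0.9, 0.95, -0.01, 0.0]
[-0.11, 0.23, -0.92, 0.95, -0.01, 0.0]
[-0.11, 0.17, -0.93, 0.95, -0.01, 0.0]
left [ 0.0481 -0.1008  0.0135]
```

carry_out:
  deltas:
    - [-0.15, 0.4, -0.85, 0.95, 0, 0]
    - [-0.15, 0.35, -0.9, 0.95, 0, 0]
    - [-0.15, 0.3, -0.9, 0.95, 0, 0]
    - [-0.15, 0.25, -0.9, 0.95, 0, 0]
    - [-0.15, 0.2, -0.9, 0.95, 0, 0]

```text
t: 1.25
eef_pos: [0.4006, 0.2919, 0.2859]
ee_rot: [2.453, 1.566, -1.716]
force: [0.4, 1.0, -0.9]
width: 0.0131
```

```bash
python3 -c "
from h import *
plan((.455,-.268,.26))"
```

```text
t 1.25 pos [0.4006 0.2919 0.2859] w 0.0131 F [ 0.4348  1.0075 -0.8822] q [ 1.0287 -0.4861]
[0.05, 0.41, -0.86, 0.95, -0.01, 0.0]
[0.05, 0.35, -0.88, 0.95, -0.01, 0.0]
[0.05, 0.29, -0.9, 0.95, -0.01, 0.0]
[0.05, 0.23, -0.92, 0.95, -0.01, 0.0]
[0.05, 0.17, -0.93, 0.95, -0.01, 0.0]
left [ 0.036  -0.371  -0.0171]
```

carry_out:
  deltas:
    - [0, 0.35, -0.9, 0.95, 0, 0]
    - [0, 0.3, -0.9, 0.95, 0, 0]
    - [0, 0.25, -0.9, 0.95, 0, 0]
    - [0, 0.2, -0.95, 0.95, 0, 0]
    - [0, 0.1, -0.95, 0.95, 0, 0]

```text
t: 1.75
eef_pos: [0.4298, 0.0957, 0.2883]
ee_rot: [-2.585, 1.568, -0.816]
force: [1.0, -0.2, 0.9]
width: 0.0005
```

```bash
python3 -c "
from h import *
plan((.455,-.268,.26))"
```

```text
t 1.75 pos [0.4298 0.0957 0.2883] w 0.0005 F [ 1.0127 -0.1695  0.8656] q [ 0.6728 -0.4757]
[0.08, 0.12, -0.94, 0.95, -0.01, 0.01]
[0.08, 0.06, -0.95, 0.95, -0.01, 0.01]
[0.07, 0.0, -0.95, 0.94, -0.01, 0.01]
[0.07, -0.07, -0.94, 0.0, 0.0, 0.0]
[0.07, -0.07, -0.94, 0.0, 0.0, 0.0]
left [ 0.0121 -0.1747 -0.0136]
```

carry_out:
  deltas:
    - [0, 0.1, -0.95, 0.95, 0, 0]
    - [0, 0.05, -0.95, 0.95, 0, 0]
    - [0, 0, -0.95, 0.95, 0, 0]
    - [0, -0.05, -0.95, 0, 0, 0]
    - [0, -0.05, -0.95, 0, 0, 0]

```text
t: 2.25
eef_pos: [0.4406, -0.1022, 0.29]
ee_rot: [-1.674, 1.565, -0.114]
force: [0.9, 0.8, -0.3]
width: 0.0005
```

```bash
python3 -c "
from h import *
plan((.455,-.268,.25))"
```

```text
t 2.25 pos [ 0.4406 -0.1022  0.29  ] w 0.0005 F [ 0.8655  0.8219 -0.3051] q [ 0.2118 -0.2232]
[0.22, -0.09, -0.92, -0.16, -0.01, 0.08]
[0.22, -0.08, -0.92, 0.0, 0.0, 0.0]
[0.22, -0.08, -0.92, 0.0, 0.0, 0.0]
[0.22, -0.08, -0.92, 0.0, 0.0, 0.0]
[0.11, -0.04, -0.46, 0.0, 0.0, 0.0]
left [0. 0. 0.]
```

carry_out:
  deltas:
    - [0.2, -0.1, -0.9, -0.15, 0, 0.1]
    - [0.2, -0.1, -0.9, 0, 0, 0]
    - [0.2, -0.1, -0.9, 0, 0, 0]
    - [0.2, -0.05, -0.9, 0, 0, 0]
    - [0.1, 0, -0.4, 0, 0, 0]

```text
t: 2.75
eef_pos: [0.4536, -0.2714, 0.2543]
ee_rot: [-1.709, 1.568, -0.14]
force: [0.3, 0.4, -0.4]
width: 0.0004
```

```bash
python3 - <<'E'
from h import *
plan((.455,-.268,.171))
for n in ("top","wrist"):
    cv2.imwrite(f"pics/{n}1.png",cams.grab_frame(n)["pixels"][:,:,::-1])
E
```

```text
t 2.75 pos [ 0.4536 -0.2714  0.2543] w 0.0004 F [ 0.3093  0.4469 -0.3709] q [-0.168  0.166]
[0.95, -0.01, 0.04, -0.03, -0.01, 0.04]
[0.95, -0.02, 0.04, 0.0, 0.0, 0.0]
[0.18, 0.0, 0.01, 0.0, 0.0, 0.0]
[0.0, 0.0, 0.0, 0.0, 0.0, 0.0]
[0.0, 0.0, 0.0, 0.0, 0.0, 0.0]
left [0. 0. 0.]
```

View pics/wrist1.png

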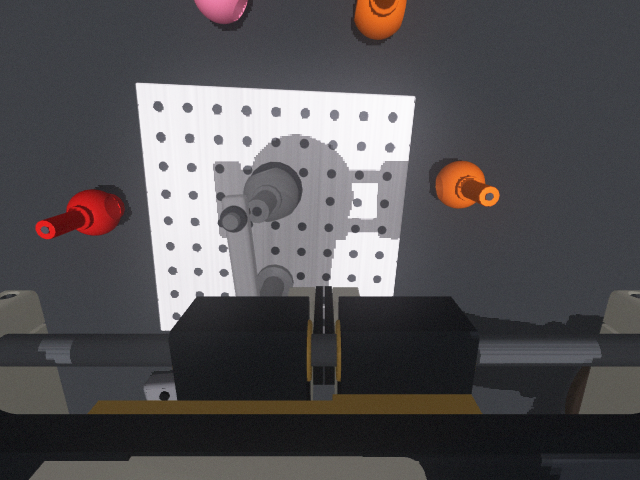

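Wrist view: tip screw (233,217), bar running down to the post, closed fingers at column 323, so they're on the robot side of the bar. I'll descend and push.

carry_out:
  deltas:
    - [0.7, 0, 0.05, 0, 0, 0]
    - [0.7, 0, 0.05, 0, 0, 0]
    - [0.5, 0, 0, 0, 0, 0]
    - [0.15, 0, 0, 0, 0, 0]

```text
t: 3.25
eef_pos: [0.4546, -0.2663, 0.172]
ee_rot: [-1.733, 1.564, -0.167]
force: [-0.5, -0.6, -0.7]
width: 0.0002
```

```bash
python3 - <<'E'
from h import *
plan((.545,-.268,.171),step=.02)
for n in ("wrist",):
    cv2.imwrite(f"pics/{n}2.png",cams.grab_frame(n)["pixels"][:,:,::-1])
E
```

```text
t 3.25 pos [ 0.4546 -0.2663  0.172 ] w 0.0002 F [-0.524  -0.6356 -0.7095] q [-0.1573  0.1526]
[0.01, -0.5, -0.01, -0.07, -0.02, 0.1]
[0.01, -0.5, -0.01, 0.0, 0.0, 0.0]
[0.01, -0.5, -0.01, 0.0, 0.0, 0.0]
[0.01, -0.5, -0.01, 0.0, 0.0, 0.0]
[0.0, -0.26, 0.0, 0.0, 0.0, 0.0]
left [0. 0. 0.]
```

View pics/wrist2.png

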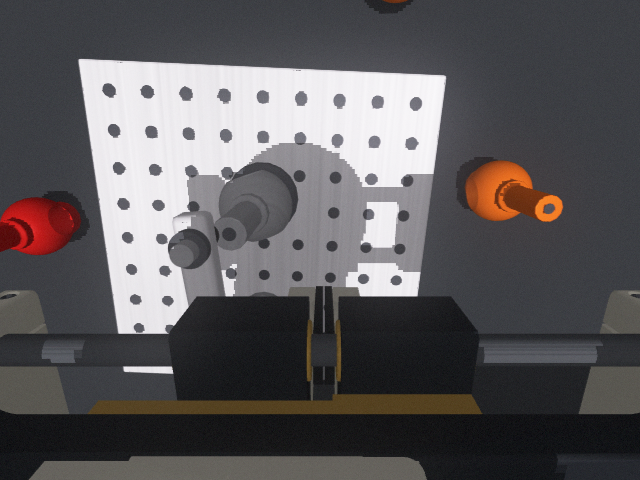

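Bar and tip screw (190,245) are still left of the fingers and nothing touches. I'll push towards +x, slowly.

carry_out:
  deltas:
    - [0, -0.35, 0, 0, 0, 0.1]
    - [0, -0.35, 0, 0, 0, 0]
    - [0, -0.35, 0, 0, 0, 0]
    - [0, -0.35, 0, 0, 0, 0]
    - [0, -0.35, 0, 0, 0, 0]

```text
t: 3.8
eef_pos: [0.5307, -0.2661, 0.1765]
ee_rot: [-2.253, 1.567, -0.686]
force: [-1.0, -0.1, 0.6]
width: 0.0005
```

carry_out:
  deltas:
    - [0, -0.4, 0, 0, 0, 0]
    - [0, -0.4, 0, 0, 0, 0]
    - [0, -0.4, 0.1, 0, 0, 0]
    - [0, -0.3, 0.2, 0, 0, 0]
    - [0, -0.2, 0.3, 0, 0, 0]

```text
t: 4.3
eef_pos: [0.6077, -0.2426, 0.1776]
ee_rot: [-2.229, 1.564, -0.662]
force: [0.3, -0.2, 1.0]
width: 0.0006
```

```bash
python3 - <<'E'
from h import *
plan((.58,-.225,.171),step=.015)
for n in ("wrist",):
    cv2.imwrite(f"pics/{n}3.png",cams.grab_frame(n)["pixels"][:,:,::-1])
E
```

```text
t 4.3 pos [ 0.6077 -0.2426  0.1776] w 0.0006 F [ 0.2706 -0.2277  1.037 ] q [-0.0801  0.0744]
[0.07, 0.31, 0.2, -0.05, -0.06, 0.08]
[0.07, 0.31, 0.2, 0.0, 0.0, 0.0]
[0.02, 0.07, 0.05, 0.0, 0.0, 0.0]
[0.0, 0.0, 0.0, 0.0, 0.0, 0.0]
[0.0, 0.0, 0.0, 0.0, 0.0, 0.0]
left [0. 0. 0.]
```

View pics/wrist3.png

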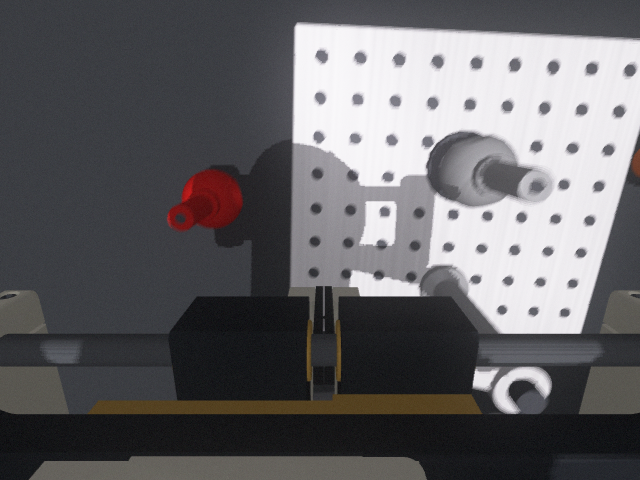

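The bar has left the view and the ball's stem top (537,186) is open. I'll move the arm a little further towards +y.

carry_out:
  deltas:
    - [0.15, 0.3, 0.15, 0, 0, 0.1]
    - [0.15, 0.25, 0.2, 0, 0, 0]
    - [0.05, 0, 0.2, 0, 0, 0]
    - [0, 0, 0.1, 0, 0, 0]

```text
t: 4.75
eef_pos: [0.5892, -0.2112, 0.1636]
ee_rot: [-2.811, 1.566, -1.241]
force: [1.4, -0.5, -0.5]
width: 0.0005
```

```bash
python3 - <<'E'
from h import *
plan((.58,-.28,.27))
for n in ("scene","top"):
    f=cams.grab_frame(n)["pixels"][:,:,::-1]; f=f[170:330,330:480] if n=="top" else f[225:385,175:335]
    cv2.imwrite(f"pics/{n}4.png",cv2.resize(f,None,fx=3.5,fy=3.5))
E
```

```text
t 4.75 pos [ 0.5892 -0.2112  0.1636] w 0.0005 F [ 1.4324 -0.5301 -0.4763] q [-0.0299  0.027 ]
[-0.79, 0.07, -0.52, -0.01, -0.06, 0.02]
[-0.8, 0.07, -0.51, 0.0, 0.0, 0.0]
[-0.8, 0.07, -0.51, 0.0, 0.0, 0.0]
[-0.27, 0.02, -0.18, 0.0, 0.0, 0.0]
[0.0, 0.0, 0.0, 0.0, 0.0, 0.0]
left [0. 0. 0.]
```

View pics/scene4.png

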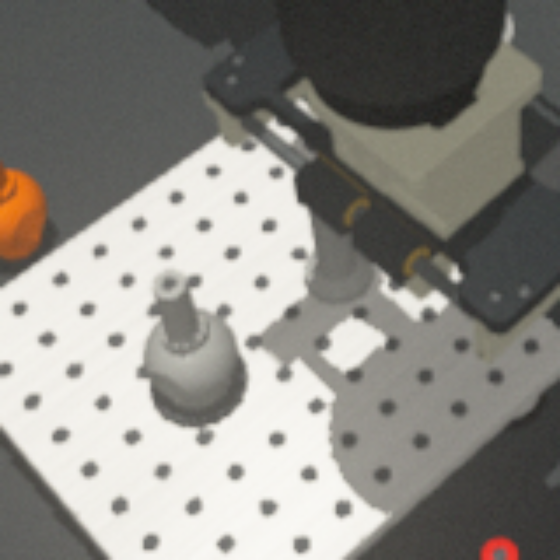

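View pics/top4.png

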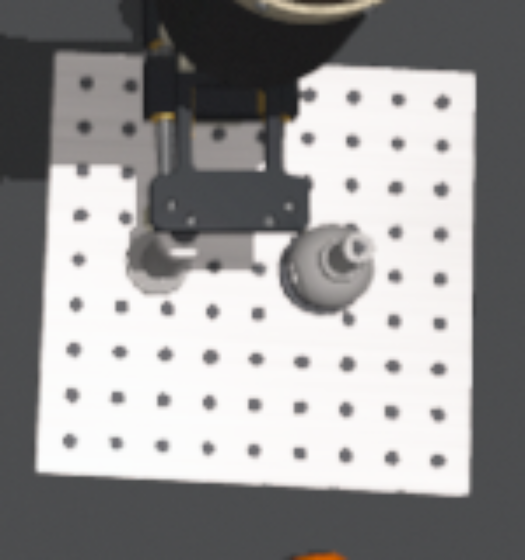

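Both views show the ball in its collar with the stem free: scene stem top about (224,306), top about (432,240). Next I'll retract and measure the ball.

carry_out:
  deltas:
    - [0, 0, -0.5, 0, 0, 0]
    - [-0.3, 0, -0.5, 0, 0, 0]
    - [-0.8, 0, -0.5, 0, 0, 0]
    - [-0.9, 0, -0.3, 0, 0, 0]
    - [-0.5, 0.1, 0, 0, 0, 0]
  hand: 0

```text
t: 5.35
eef_pos: [0.5859, -0.2845, 0.2648]
ee_rot: [2.313, 1.566, -2.398]
force: [0.1, 0.4, 0.5]
width: 0.035
```

```bash
python3 - <<'E'
from h import *
t=cams.grab_frame("top"); s=cams.grab_frame("scene")
plan((.5,-.298,.25))
for n,f in(("top",t),("scene",s)):
    im=f["pixels"][:,:,::-1].copy(); cv2.imwrite(f"pics/{n}5full.png",im)
    c=im[225:270,405:450] if n=="top" else im[295:350,205:255]
    cv2.imwrite(f"pics/{n}5.png",cv2.resize(c,None,fx=12,fy=12,interpolation=cv2.INTER_CUBIC))
print(tri(ray(t,431.7,240.3),ray(s,224.1,305.9)),onz(t,431.7,240.3,.159),onz(s,224.1,305.9,.159))
E
```

```text
t 5.45 pos [ 0.5863 -0.284   0.2661] w 0.0433 F [-0.6837  0.9832  0.1441] q [-0.15    0.1515]
[0.17, 0.92, -0.15, 0.04, -0.05, 0.0]
[0.17, 0.92, -0.15, 0.0, 0.0, 0.0]
[0.06, 0.31, -0.05, 0.0, 0.0, 0.0]
[0.0, 0.0, 0.0, 0.0, 0.0, 0.0]
[0.0, 0.0, 0.0, 0.0, 0.0, 0.0]
left [0. 0. 0.]
(array([ 0.5013, -0.2978,  0.1553]), np.float64(0.0005483708471192159)) [ 0.5009 -0.2967  0.159 ] [ 0.5034 -0.299   0.159 ]
```

View pics/top5.png

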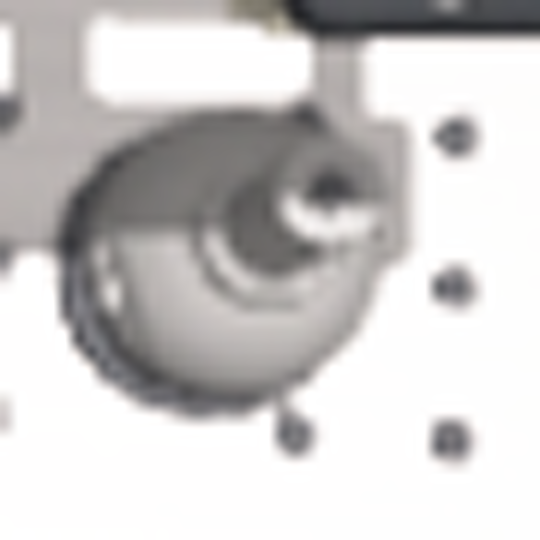

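View pics/scene5.png

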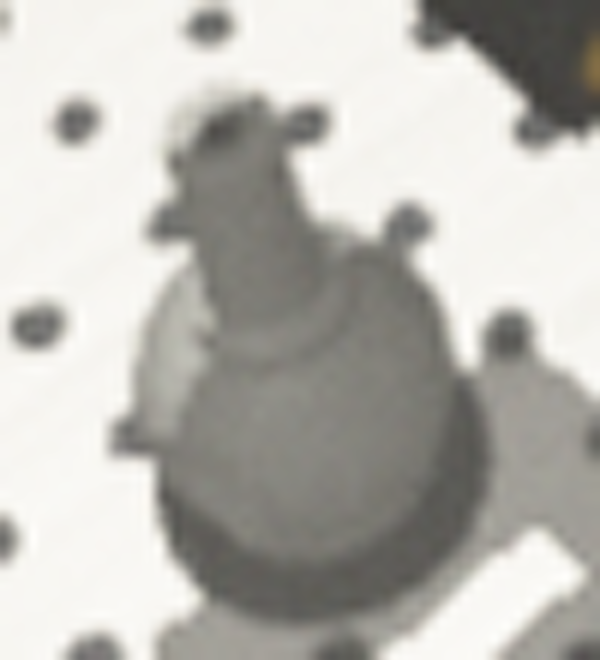

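View pics/top5full.png

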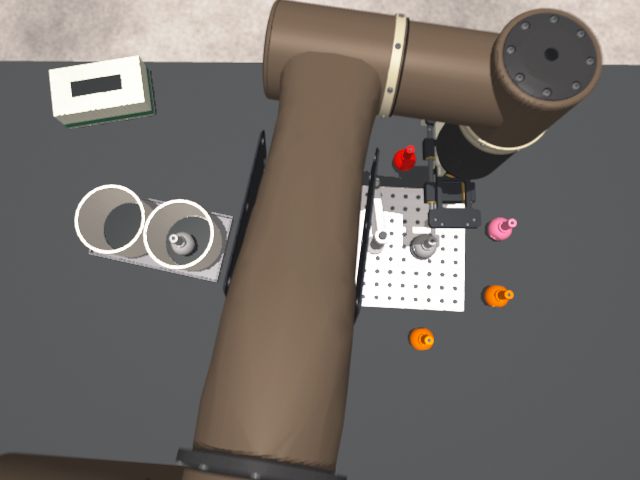

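View pics/scene5full.png

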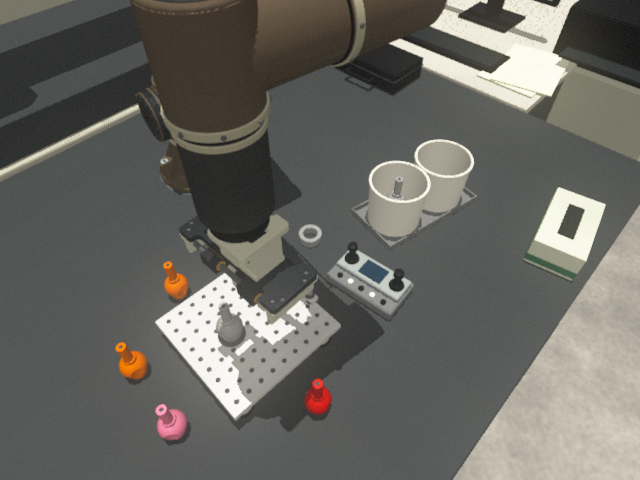

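The bar now points away (+x) past 90°. The stem axis measures (0.501,−0.298) in two views, which agrees with post + 100 mm along the plate's −y (0.500,−0.298). I'll go above it.

carry_out:
  deltas:
    - [0, 0.7, -0.1, 0, 0, 0]
    - [0, 0.7, -0.1, 0, 0, 0]
    - [0, 0.5, -0.1, 0, 0, 0]
    - [0, 0.2, 0, 0, 0, 0]
    - [0, 0, 0, 0, 0, 0]

```text
t: 5.95
eef_pos: [0.5007, -0.296, 0.2645]
ee_rot: [-3.092, 1.569, -1.519]
force: [1.3, 0.0, -0.0]
width: 0.0826
```

```bash
python3 - <<'E'
from h import *
goto((.501,-.298,.2),(1,0))
s,R=pose(); f=cams.grab_frame("wrist"); cv2.imwrite("pics/w6.png",f["pixels"][:,:,::-1])
T=np.eye(4);T[:3,:3]=R;T[:3,3]=s["eef_pos"]; T=T@f["hand_eye"]
np.save("T6.npy",T)
# predicted pixel of stem top
for p in((.501,-.298,.159),(.501,-.298,.087)):
    c=np.linalg.inv(T)@[*p,1]; print(f["cx"]+f["fx"]*c[0]/-c[2],f["cy"]-f["fy"]*c[1]/-c[2])
E
```

```text
t 5.95 pos [ 0.5007 -0.296   0.2645] w 0.0826 F [ 1.2876  0.0019 -0.0119]
turn [ 0.0335 -0.0328  0.0017]
shift [ 1.6132 -0.006  -0.0452]
321.21429423801357 239.08810670664064
321.70098697445985 217.78553686947174
```

View pics/w6.png

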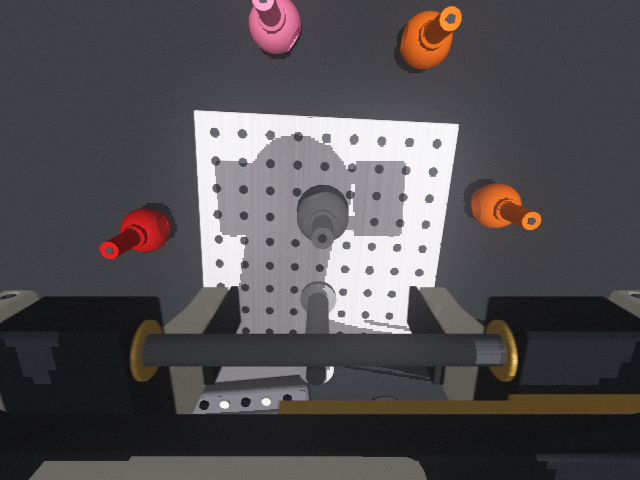

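Stem top at (322,238) against a predicted (321,239), so the position holds to about 1 mm. I'll descend.

carry_out:
  deltas:
    - [0.8, 0, -0.05, 0, 0, 0]
    - [0.8, 0, 0, 0, 0, 0]
    - [0.6, 0, 0, 0, 0, 0]
    - [0.3, 0, 0, 0, 0, 0]
    - [0, 0, 0, 0, 0, 0]

```text
t: 6.5
eef_pos: [0.5071, -0.2981, 0.1614]
ee_rot: [-2.438, 1.566, -0.862]
force: [-0.3, 0.6, 0.7]
width: 0.0879
```

```bash
python3 - <<'E'
from h import *
goto((.501,-.298,.126),(1,0))
E
```

```text
t 6.5 pos [ 0.5071 -0.2981  0.1614] w 0.0879 F [-0.2693  0.5599  0.6722]
turn [ 0.0672 -0.0538  0.0458]
shift [0.8853 0.1547 0.0073]
```

carry_out:
  deltas:
    - [0.4, 0.15, 0, 0, 0, 0]
    - [0.3, 0, 0, 0, 0, 0]
    - [0.15, 0, 0, 0, 0, 0]
    - [0, 0, 0, 0, 0, 0]

```text
t: 6.9
eef_pos: [0.5052, -0.299, 0.1291]
ee_rot: [-2.288, 1.562, -0.711]
force: [0.9, 0.2, 0.1]
width: 0.0875
```

```bash
python3 - <<'E'
from h import *
goto((.501,-.298,.126),(1,0))
f=cams.grab_frame("scene")["pixels"][225:385,175:335,::-1]
cv2.imwrite("pics/s7.png",cv2.resize(f,None,fx=3.5,fy=3.5))
f=cams.grab_frame("wrist")["pixels"][:,:,::-1]
cv2.imwrite("pics/w7.png",f)
E
```

```text
t 6.9 pos [ 0.5052 -0.299   0.1291] w 0.0875 F [0.8634 0.228  0.0858]
turn [ 0.0935 -0.0858  0.099 ]
shift [0.0756 0.1051 0.0256]
```

View pics/s7.png

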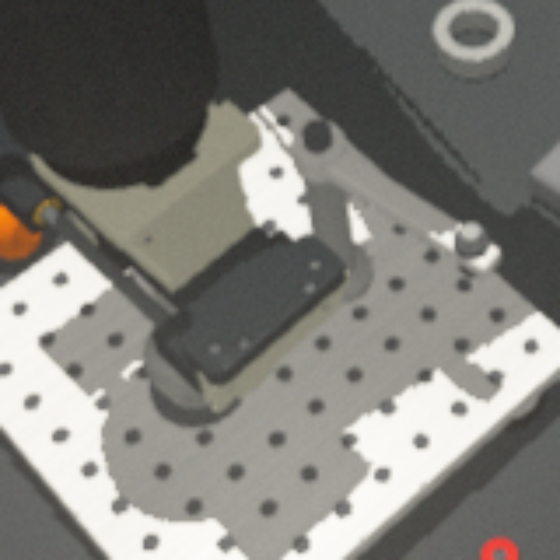

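View pics/w7.png

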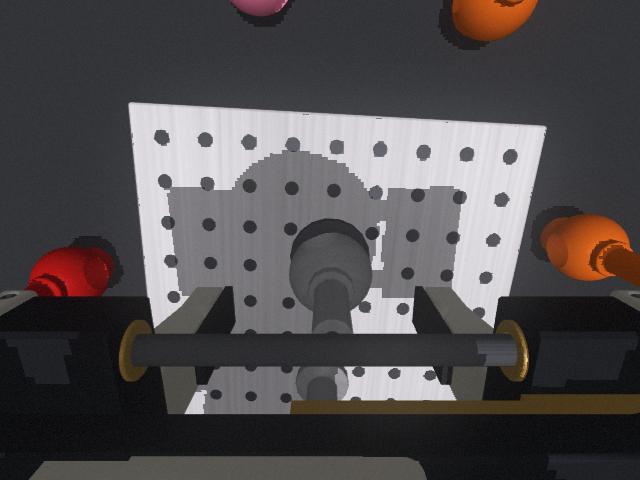

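The stem is between the open fingers (wrist (331,310)) and the bar and body are clear. I'll correct 4 mm in x, then close.

carry_out:
  deltas:
    - [0.08, 0.13, 0, 0.1, -0.1, 0.1]
    - [0, 0, 0, 0, 0, 0]

```text
t: 7.2
eef_pos: [0.5009, -0.2994, 0.1278]
ee_rot: [-1.391, 1.568, 0.179]
force: [0.7, -1.1, -1.8]
width: 0.0873
```

```bash
python3 - <<'E'
from h import *
goto((.501,-.298,.126),(1,0))
E
```

```text
t 7.2 pos [ 0.5009 -0.2994  0.1278] w 0.0873 F [ 0.693  -1.078  -1.8054]
turn [-0.0066  0.0065  0.0361]
shift [ 0.0449 -0.0022  0.0341]
```

carry_out:
  deltas:
    - [0.05, 0, 0.03, 0, 0, 0]
    - [0, 0, 0, 0, 0, 0]
    - [0, 0, 0, 0, 0, 0]
    - [0, 0, 0, 0, 0, 0]
    - [0, 0, 0, 0, 0, 0]
  hand: 1
  newtons: 40

```text
t: 7.7
eef_pos: [0.5013, -0.2984, 0.1267]
ee_rot: [-1.575, 1.567, -0.005]
force: [0.9, 0.2, 0.0]
width: 0.053
```

carry_out:
  deltas:
    - [0, 0, 0, 0, 0, 0]
    - [0, 0, 0, 0, 0, 0]
    - [0, 0, 0, 0, 0, 0]
    - [0, 0, 0, 0, 0, 0]
    - [0, 0, 0, 0, 0, 0]

```text
t: 8.2
eef_pos: [0.5015, -0.2984, 0.1267]
ee_rot: [-1.601, 1.566, -0.03]
force: [0.2, 0.2, -0.3]
width: 0.0165
```

```bash
python3 - <<'E'
from h import *
goto((.501,-.298,.2),(1,0)); print(arm.get_state()["moment"])
E
```

```text
t 8.2 pos [ 0.5015 -0.2984  0.1267] w 0.0165 F [ 0.1876  0.1555 -0.3363]
turn [-0.008  -0.0019  0.0626]
shift [-1.833   0.0036  0.009 ]
[ 0.0379 -0.1646 -0.0434]
```

carry_out:
  deltas:
    - [0, 0, 0, 0, 0, 0]
    - [0, 0, 0, 0, 0, 0]

```text
t: 8.4
eef_pos: [0.5015, -0.2984, 0.1267]
ee_rot: [-1.596, 1.566, -0.026]
force: [0.2, 0.6, -0.7]
width: 0.0164
```

```bash
python3 - <<'E'
from h import *
f=cams.grab_frame("wrist")["pixels"][:,:,::-1]
cv2.imwrite("pics/w8.png",f)
E
```

View pics/w8.png

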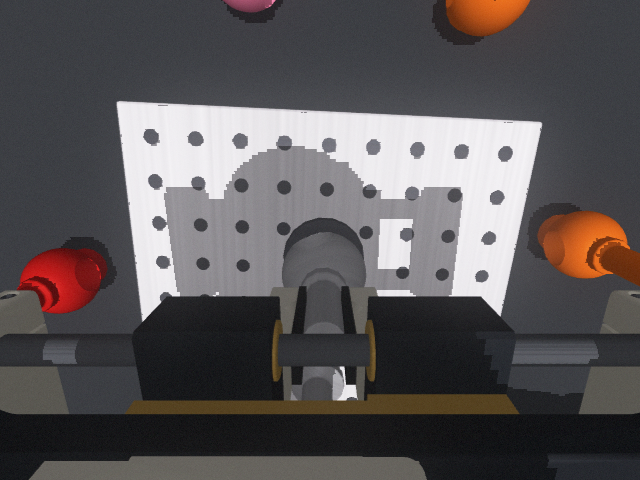

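The pads have stopped on the stem (width 16.4 mm steady) and it sits centred between the fingers. I'll lift slowly.

carry_out:
  deltas:
    - [-0.15, 0, 0, 0, 0, 0]
    - [-0.25, 0, 0, 0, 0, 0]
    - [-0.3, 0, 0, 0, 0, 0]
    - [-0.4, 0, 0, 0, 0, 0]
    - [-0.5, 0, 0, 0, 0, 0]

```text
t: 8.95
eef_pos: [0.4975, -0.2968, 0.1901]
ee_rot: [0.917, 1.564, 2.486]
force: [-0.2, 0.2, -3.5]
width: 0.0167
```

carry_out:
  deltas:
    - [-0.6, 0, 0, 0, 0, 0]
    - [-0.6, 0, 0, 0, 0, 0]
    - [-0.6, 0, 0, 0, 0, 0]
    - [-0.4, 0, 0, 0, 0, 0]
    - [-0.2, 0, 0, 0, 0, 0]

```text
t: 9.45
eef_pos: [0.4971, -0.297, 0.2959]
ee_rot: [0.452, 1.567, 2.021]
force: [0.2, 0.2, -4.5]
width: 0.0164
```

```bash
python3 - <<'E'
from h import *
plan((.5,.0,.275),step=.03)
f=cams.grab_frame("scene")["pixels"][:,:,::-1]
cv2.imwrite("pics/s9.png",f)
f=cams.grab_frame("wrist")["pixels"][:,:,::-1]
cv2.imwrite("pics/w9.png",f)
E
```

```text
t 9.45 pos [ 0.4971 -0.297   0.2959] w 0.0164 F [ 0.2013  0.2441 -4.5236] q [-0.2033  0.2019]
[0.06, -0.01, 0.75, -0.03, 0.05, -0.03]
[0.05, -0.01, 0.75, 0.0, 0.0, 0.0]
[0.05, -0.01, 0.75, 0.0, 0.0, 0.0]
[0.05, -0.01, 0.75, 0.0, 0.0, 0.0]
[0.05, -0.01, 0.75, 0.0, 0.0, 0.0]
left [ 0.0015  0.1474 -0.0104]
```

View pics/s9.png

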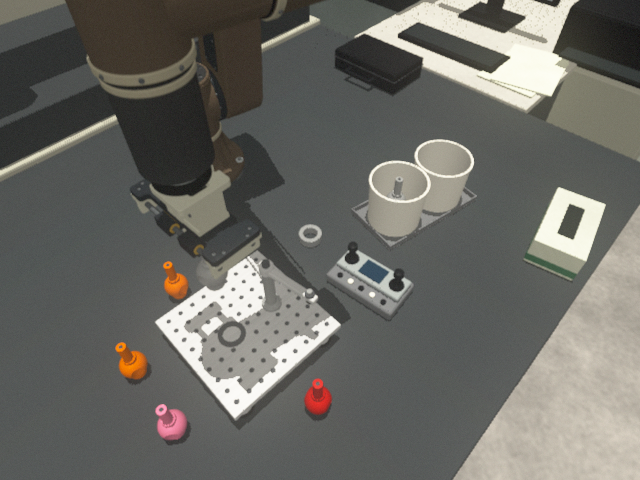

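View pics/w9.png

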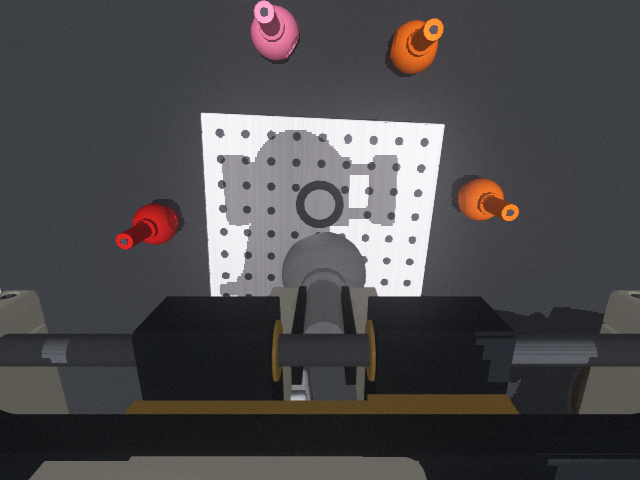

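The ball is lifted (about −4.5 N), upright in the wrist view (325,262), and the empty collar shows at (320,203). I'll carry it at z≈0.29 (foot 0.22).

carry_out:
  deltas:
    - [0, 0, 0.3, 0, 0, 0]
    - [0, 0, 0.5, 0, 0, 0]
    - [0, 0, 0.6, 0, 0, 0]
    - [0, 0, 0.7, 0, 0, 0]
    - [0, -0.05, 0.7, 0, 0, 0]

```text
t: 10.05
eef_pos: [0.4961, -0.1816, 0.2894]
ee_rot: [1.044, 1.558, 2.606]
force: [-0.1, 0.2, -3.3]
width: 0.0163
```

carry_out:
  deltas:
    - [0, -0.05, 0.7, 0, 0, 0]
    - [0, -0.05, 0.7, 0, 0, 0]
    - [0, -0.05, 0.7, 0, 0, 0]
    - [0, -0.05, 0.7, 0, 0, 0]
    - [0, -0.05, 0.7, 0, 0, 0]

```text
t: 10.55
eef_pos: [0.5025, -0.0335, 0.2842]
ee_rot: [1.23, 1.548, 2.791]
force: [0.3, -0.1, -5.2]
width: 0.0166
```

```bash
python3 - <<'E'
from h import *
plan((.546,.34,.285),step=.03)
E
```

```text
t 10.55 pos [ 0.5025 -0.0335  0.2842] w 0.0166 F [ 0.2722 -0.1136 -5.1743] q [ 0.3129 -0.3177]
[0.0, -0.08, 0.75, -0.13, 0.11, -0.3]
[0.0, -0.09, 0.74, 0.0, 0.0, 0.0]
[0.0, -0.09, 0.74, 0.0, 0.0, 0.0]
[0.0, -0.09, 0.74, 0.0, 0.0, 0.0]
[0.0, -0.09, 0.74, 0.0, 0.0, 0.0]
left [0.0261 0.2245 0.0005]
```

carry_out:
  deltas:
    - [0, -0.1, 0.7, -0.15, 0.1, -0.3]
    - [0, -0.1, 0.7, 0, 0, 0]
    - [0, -0.1, 0.7, 0, 0, 0]
    - [0, -0.1, 0.7, 0, 0, 0]
    - [0, -0.1, 0.7, 0, 0, 0]

```text
t: 11.05
eef_pos: [0.5173, 0.1139, 0.2785]
ee_rot: [1.707, 1.562, -3.002]
force: [-0.4, 0.3, -5.1]
width: 0.0163
```

```bash
python3 - <<'E'
from h import *
plan((.546,.34,.285),step=.03)
E
```

```text
t 11.05 pos [0.5173 0.1139 0.2785] w 0.0163 F [-0.4301  0.3023 -5.1   ] q [ 0.5844 -0.5804]
[-0.02, -0.1, 0.74, 0.04, -0.02, -0.12]
[-0.02, -0.09, 0.74, 0.0, 0.0, 0.0]
[-0.02, -0.09, 0.74, 0.0, 0.0, 0.0]
[-0.02, -0.09, 0.74, 0.0, 0.0, 0.0]
[-0.02, -0.09, 0.74, 0.0, 0.0, 0.0]
left [0.0098 0.0774 0.0022]
```

carry_out:
  deltas:
    - [-0.05, -0.1, 0.7, 0, 0, -0.1]
    - [-0.05, -0.1, 0.7, 0, 0, 0]
    - [-0.05, -0.1, 0.7, 0, 0, 0]
    - [-0.05, -0.1, 0.7, 0, 0, 0]
    - [-0.05, -0.1, 0.7, 0, 0, 0]

```text
t: 11.55
eef_pos: [0.5314, 0.2605, 0.2814]
ee_rot: [2.055, 1.558, -2.654]
force: [0.8, 0.8, -4.6]
width: 0.0168
```

carry_out:
  deltas:
    - [0, -0.1, 0.7, 0, 0, 0]
    - [0, -0.1, 0.6, 0, 0, 0]
    - [0, -0.1, 0.4, 0, 0, 0]
    - [0, 0, 0, 0, 0, 0]

```text
t: 11.95
eef_pos: [0.5397, 0.3351, 0.2747]
ee_rot: [2.099, 1.549, -2.606]
force: [0.6, -0.4, -5.1]
width: 0.0163
```

```bash
python3 - <<'E'
from h import *
plan((.546,.34,.285),step=.03)
f=cams.grab_frame("scene")["pixels"][:,:,::-1]; cv2.imwrite("pics/s10.png",f)
f=cams.grab_frame("wrist")["pixels"][:,:,::-1]; cv2.imwrite("pics/w10.png",f)
f=cams.grab_frame("top")["pixels"][:,:,::-1]; cv2.imwrite("pics/t10.png",f)
E
```

```text
t 11.95 pos [0.5397 0.3351 0.2747] w 0.0163 F [ 0.5957 -0.394  -5.1349] q [ 0.858  -0.8492]
[-0.26, -0.15, 0.12, 0.1, -0.16, -0.27]
[0.0, 0.0, 0.0, 0.0, 0.0, 0.0]
[0.0, 0.0, 0.0, 0.0, 0.0, 0.0]
[0.0, 0.0, 0.0, 0.0, 0.0, 0.0]
[0.0, 0.0, 0.0, 0.0, 0.0, 0.0]
left [0. 0. 0.]
```

View pics/w10.png

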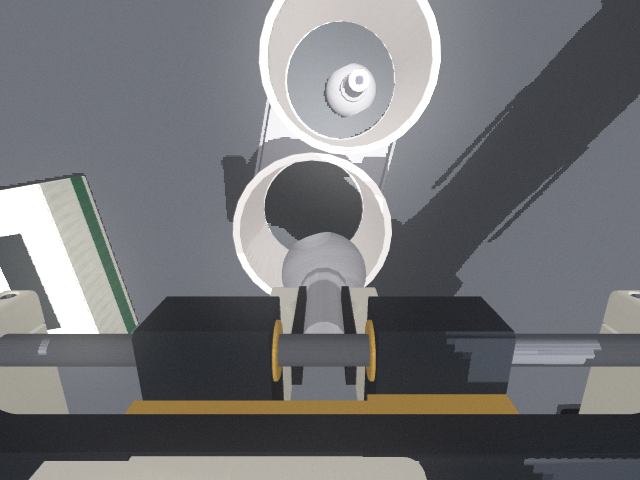

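View pics/s10.png

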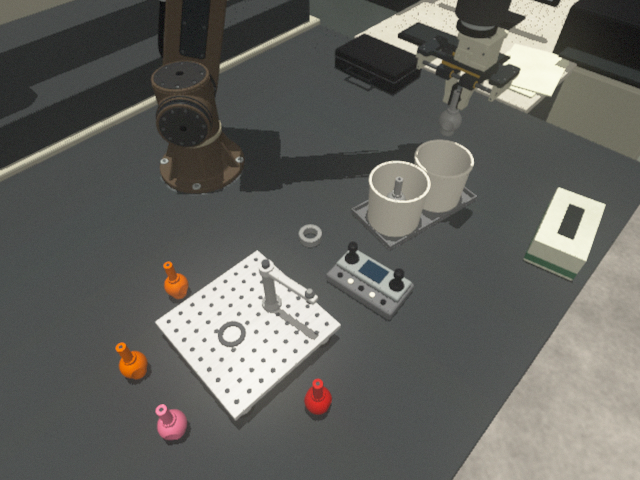

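View pics/t10.png

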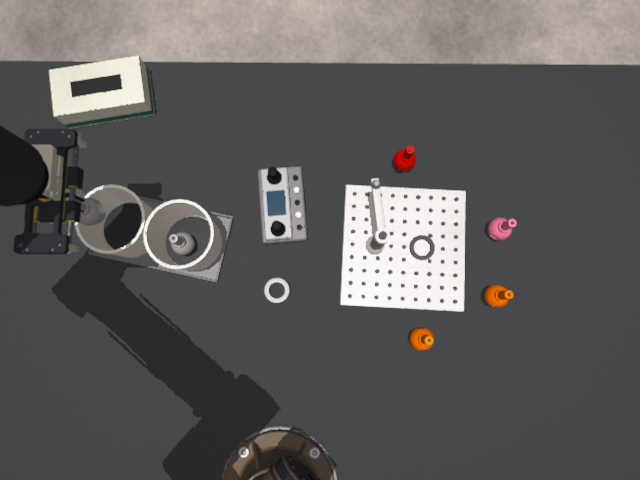

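The ball hangs over the left (empty) pot, the bar stays swung aside, and everything else is in place. I'll correct the pose and cross-check the pot's centre with the wrist and scene views.

carry_out:
  deltas:
    - [-0.1, -0.15, 0.12, 0.1, -0.15, -0.3]
    - [0, 0, 0, 0, 0, 0]

```text
t: 12.3
eef_pos: [0.5463, 0.3364, 0.2803]
ee_rot: [-1.468, 1.566, 0.099]
force: [0.3, -0.4, -4.9]
width: 0.0161
```

```bash
python3 - <<'E'
from h import *
plan((.546,.34,.285),n=1)
s,R=pose(); print(R)
f=cams.grab_frame("wrist"); T=np.eye(4);T[:3,:3]=R;T[:3,3]=s["eef_pos"];T=T@f["hand_eye"]
im=f["pixels"]; cv2.imwrite("pics/w11.png",im[:,:,::-1])
g=cv2.cvtColor(im,cv2.COLOR_RGB2GRAY)
# radial max-brightness edge scan: outer rim samples by ray at predicted circle, report brightness-based edge
def fit(f,T,c0,rng,lo,hi,name):
    g=cv2.GaussianBlur(cv2.cvtColor(f["pixels"],cv2.COLOR_RGB2GRAY),(0,0),.7).astype(float)
    Ti=np.linalg.inv(T); pts=[]
    for a in np.radians(rng):
        rs=np.linspace(lo,hi,61); v=[]
        for r in rs:
            c=Ti@[c0[0]+r*np.cos(a),c0[1]+r*np.sin(a),.129,1]
            u,w=f["cx"]+f["fx"]*c[0]/-c[2],f["cy"]-f["fy"]*c[1]/-c[2]
            v.append(cv2.getRectSubPix(g.astype(np.float32),(1,1),(float(u),float(w)))[0,0])
        d=np.diff(v); k=np.argmin(d)
        if d[k]<-2: r=rs[k]; pts.append([c0[0]+r*np.cos(a),c0[1]+r*np.sin(a)])
    P=np.array(pts)
    for _ in range(3):
        c,r,e=circ(P); P=P[np.abs(np.hypot(*(P-c).T)-r)<max(.001,2*e)]
    print(name,len(P),c,r,e)
fit(f,T,(.5458,.3399),range(-170,-10,4),.058,.08,"wrist outer")
sc=cams.grab_frame("scene"); fit(sc,sc["T"],(.5458,.3399),range(-180,180,4),.055,.08,"scene outer")
tp=cams.grab_frame("top"); fit(tp,tp["T"],(.5458,.3399),range(-150,60,4),.058,.08,"top outer")
# predicted ball points in scene
E
```

```text
t 12.3 pos [0.5463 0.3364 0.2803] w 0.0161 F [ 0.2647 -0.4399 -4.8959] q [ 0.8576 -0.862 ]
[-0.12, 0.01, 0.09, -0.05, 0.01, 0.07]
left [0. 0. 0.]
[[ 0.0049 -1.      0.0035]
 [ 0.0005  0.0035  1.    ]
 [-1.     -0.0049  0.0005]]
wrist outer 40 [0.5448 0.3379] 0.06987715221494076 0.00020747303116523956
scene outer 59 [0.5468 0.3348] 0.07024757889579152 0.000996023543205135
top outer 40 [0.5458 0.3401] 0.07023016513251061 0.0006925115983721376
```

View pics/w11.png

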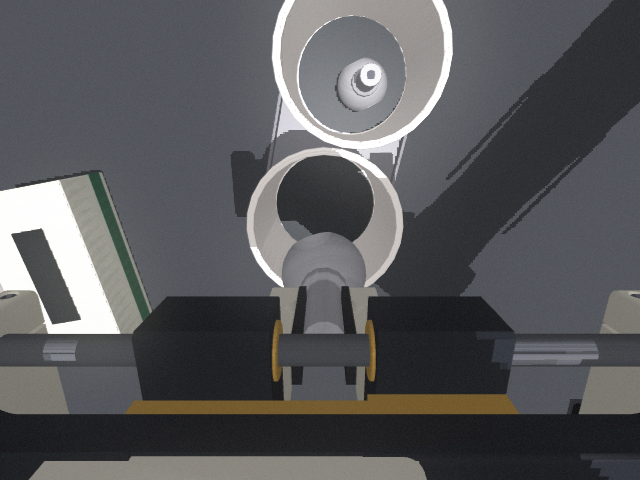

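Pot centre from three views: (0.545,0.338), (0.547,0.335), (0.546,0.340), with radius about 70 mm, which fits the rim's outer size. I'll aim at (0.5455,0.338) and lower.

carry_out:
  deltas:
    - [0.4, 0, 0.05, 0, 0, 0]
    - [0.6, 0, 0, 0, 0, 0]
    - [0.6, 0, 0, 0, 0, 0]
    - [0.5, 0, 0, 0, 0, 0]
    - [0.2, 0, 0, 0, 0, 0]

```text
t: 12.95
eef_pos: [0.5471, 0.3375, 0.1882]
ee_rot: [-1.065, 1.563, 0.501]
force: [-0.6, 0.8, -5.5]
width: 0.0166
```

```bash
python3 - <<'E'
from h import *
plan((.5455,.338,.105),n=3)
E
```

```text
t 12.95 pos [0.5471 0.3375 0.1882] w 0.0166 F [-0.5739  0.7754 -5.5277] q [ 0.8574 -0.8634]
[0.95, 0.02, 0.0, -0.07, 0.05, 0.1]
[0.95, 0.02, 0.01, 0.0, 0.0, 0.0]
[0.18, 0.0, 0.0, 0.0, 0.0, 0.0]
left [0. 0. 0.]
```

carry_out:
  deltas:
    - [0.4, 0.05, 0, 0, 0.05, 0.1]
    - [0.5, 0, 0, 0, 0, 0]
    - [0.5, 0, 0, 0, 0, 0]
    - [0.3, 0, 0, 0, 0, 0]
    - [0.1, 0, 0, 0, 0, 0]

```text
t: 13.45
eef_pos: [0.5462, 0.3379, 0.1142]
ee_rot: [-0.563, 1.569, 1.003]
force: [0.2, -0.1, -5.6]
width: 0.0164
```

```bash
python3 - <<'E'
from h import *
plan((.5455,.338,.09),n=2)
E
```

```text
t 13.45 pos [0.5462 0.3379 0.1142] w 0.0164 F [ 0.2014 -0.1407 -5.6096] q [ 0.8572 -0.862 ]
[0.6, 0.02, 0.0, -0.07, 0.02, 0.01]
[0.0, 0.0, 0.0, 0.0, 0.0, 0.0]
left [0. 0. 0.]
```

carry_out:
  deltas:
    - [0.2, 0, 0, 0, 0, 0]
    - [0.15, 0, 0, 0, 0, 0]
    - [0.05, 0, 0, 0, 0, 0]
    - [0, 0, 0, 0, 0, 0]

```text
t: 13.85
eef_pos: [0.5471, 0.3388, 0.0984]
ee_rot: [-0.792, 1.567, 0.775]
force: [0.2, -0.5, -4.6]
width: 0.0165
```

```bash
python3 - <<'E'
from h import *
plan((.5455,.338,.09),n=1)
f=cams.grab_frame("scene")["pixels"][80:260,340:500,::-1]; cv2.imwrite("pics/s12.png",cv2.resize(f,None,fx=3.3,fy=3.3,interpolation=cv2.INTER_CUBIC))
f=cams.grab_frame("wrist")["pixels"][:,:,::-1]; cv2.imwrite("pics/w12.png",f)
E
```

```text
t 13.85 pos [0.5471 0.3388 0.0984] w 0.0165 F [ 0.2498 -0.5484 -4.6107] q [ 0.8572 -0.862 ]
[0.21, 0.04, -0.02, -0.07, 0.04, 0.04]
left [0. 0. 0.]
```

View pics/s12.png

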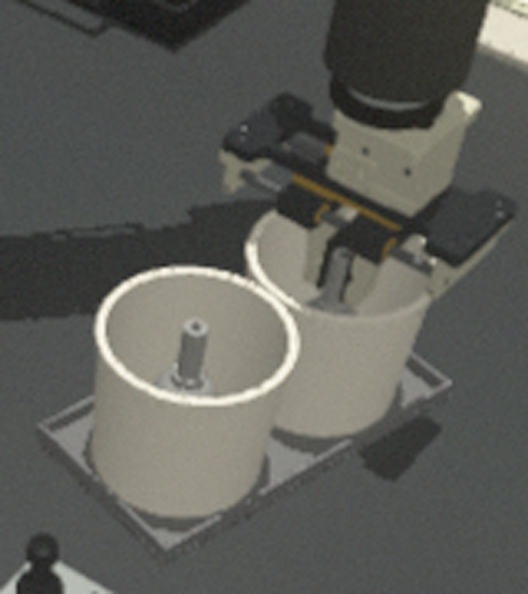

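View pics/w12.png

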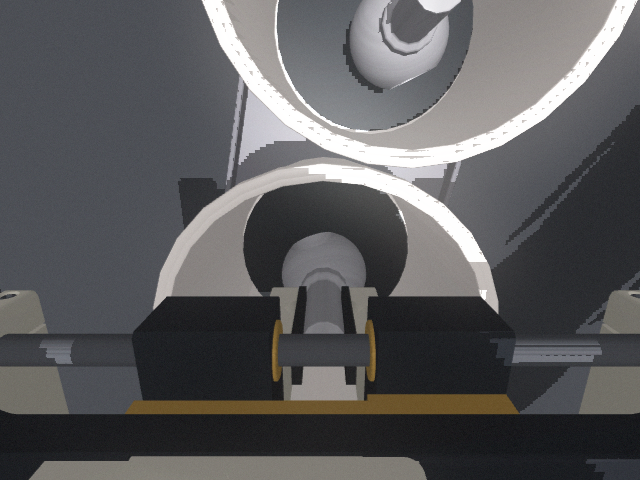

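The ball is centred in the pot with clearance all round. I'll feel my way down in about 1.5 mm rows.

carry_out:
  deltas:
    - [0.05, 0.02, 0, 0, 0, 0]
    - [0.05, 0, 0, 0, 0, 0]
    - [0.04, 0, 0, 0, 0, 0]
    - [0, 0, 0, 0, 0, 0]

```text
t: 14.35
eef_pos: [0.5468, 0.3394, 0.094]
ee_rot: [-0.79, 1.564, 0.777]
force: [0.0, 0.0, -4.7]
width: 0.0165
```

carry_out:
  deltas:
    - [0.03, 0, 0, 0, 0, 0]
    - [0.03, 0, 0, 0, 0, 0]
    - [0, 0, 0, 0, 0, 0]

```text
t: 14.65
eef_pos: [0.5469, 0.3394, 0.0915]
ee_rot: [-0.795, 1.564, 0.771]
force: [0.3, -0.1, -4.4]
width: 0.0166
```

carry_out:
  deltas:
    - [0.03, 0, 0, 0, 0, 0]
    - [0.02, 0, 0, 0, 0, 0]
    - [0, 0, 0, 0, 0, 0]

```text
t: 14.95
eef_pos: [0.547, 0.3395, 0.0894]
ee_rot: [-0.808, 1.564, 0.759]
force: [-0.3, 0.2, -3.6]
width: 0.0166
```

carry_out:
  deltas:
    - [0.02, 0, 0, 0, 0, 0]
    - [0, 0, 0, 0, 0, 0]

```text
t: 15.15
eef_pos: [0.5471, 0.3396, 0.0891]
ee_rot: [-0.824, 1.564, 0.743]
force: [-1.6, -0.5, -1.1]
width: 0.0166
```

Contact at TCP z≈0.0895, as predicted, and the pad is taking the weight. A touch more and I'll let go.

carry_out:
  deltas:
    - [0.015, 0, 0, 0, 0, 0]
    - [0, 0, 0, 0, 0, 0]

```text
t: 15.35
eef_pos: [0.5472, 0.3396, 0.0889]
ee_rot: [-0.832, 1.564, 0.735]
force: [-0.9, -0.1, -1.2]
width: 0.0167
```

```bash
python3 - <<'E'
from h import *
s,R=pose(); print(s["force"],s["moment"],s["eef_pos"]); print(R)
E
```

```text
[-0.8658 -0.1382 -1.188 ] [-0.0686  0.5283  0.0301] [0.5472 0.3396 0.0889]
[[ 0.0054 -1.      0.0039]
 [ 0.0049  0.004   1.    ]
 [-1.     -0.0054  0.0049]]
```

carry_out:
  deltas:
    - [0.02, 0, 0, 0, 0, 0]
    - [0, 0, 0, 0, 0, 0]
    - [0, 0, 0, 0, 0, 0]
  newtons: 10

```text
t: 15.65
eef_pos: [0.5474, 0.3398, 0.0887]
ee_rot: [-0.851, 1.563, 0.716]
force: [-1.3, -0.4, -0.5]
width: 0.0174
```

carry_out:
  deltas:
    - [0, 0, 0, 0, 0, 0]
    - [0, 0, 0, 0, 0, 0]
    - [0, 0, 0, 0, 0, 0]
  hand: 0.75

```text
t: 15.95
eef_pos: [0.5487, 0.3407, 0.0898]
ee_rot: [-0.883, 1.559, 0.685]
force: [-1.1, 0.2, -0.3]
width: 0.0216
```

carry_out:
  deltas:
    - [0, 0, 0, 0, 0, 0]
    - [0, 0, 0, 0, 0, 0]
    - [0, 0, 0, 0, 0, 0]
    - [0, 0, 0, 0, 0, 0]
  hand: 0.55

```text
t: 16.35
eef_pos: [0.5492, 0.3411, 0.0902]
ee_rot: [-0.888, 1.558, 0.68]
force: [-0.4, -0.0, 0.1]
width: 0.039
```

```bash
python3 - <<'E'
from h import *
plan((.5455,.338,.2),n=1)
f=cams.grab_frame("scene")["pixels"][80:260,340:500,::-1]; cv2.imwrite("pics/s13.png",cv2.resize(f,None,fx=3.3,fy=3.3,interpolation=cv2.INTER_CUBIC))
f=cams.grab_frame("wrist")["pixels"][:,:,::-1]; cv2.imwrite("pics/w13.png",f)
E
```

```text
t 16.35 pos [0.5492 0.3411 0.0902] w 0.039 F [-0.4211 -0.0317  0.0751] q [ 0.8583 -0.863 ]
[-0.95, 0.02, -0.02, -0.04, 0.11, 0.14]
left [-0.0024 -0.002   0.0719]
```

View pics/s13.png

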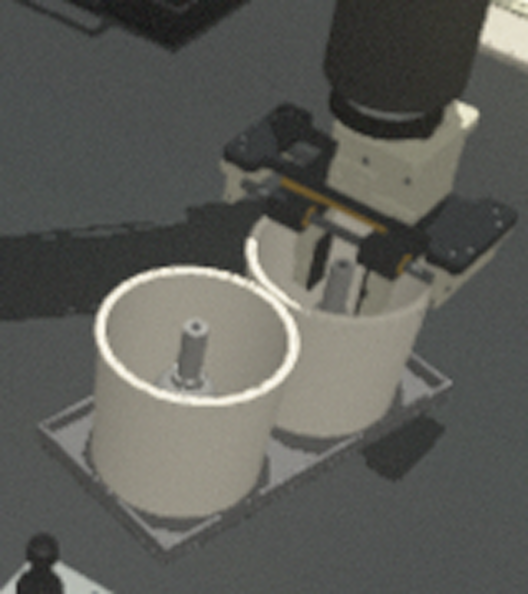

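View pics/w13.png

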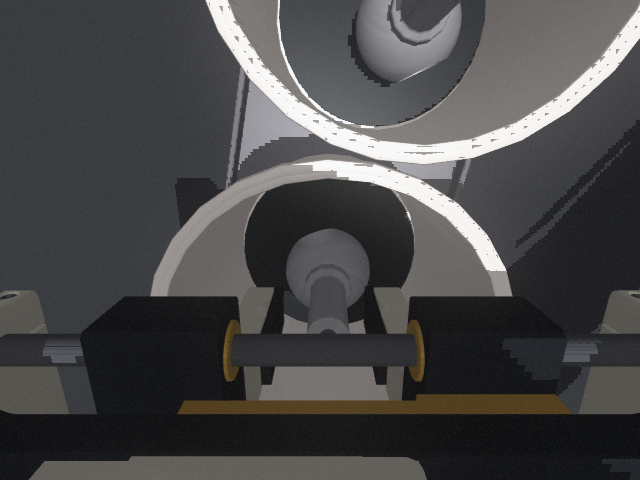

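The fingers are open to 39 mm with the stem free between them and the ball upright in the middle. I'll retract straight up.

carry_out:
  deltas:
    - [-0.2, 0.03, 0, 0, 0, 0]
    - [-0.3, 0, 0, 0, 0, 0]
    - [-0.4, 0, 0, 0, 0, 0]
    - [-0.4, 0, 0, 0, 0, 0]
    - [-0.5, 0, 0, 0, 0, 0]

```text
t: 16.95
eef_pos: [0.5461, 0.3395, 0.1649]
ee_rot: [-0.956, 1.562, 0.611]
force: [0.1, -0.0, 0.7]
width: 0.0392
```

carry_out:
  deltas:
    - [-0.8, 0, 0, 0, 0, 0]
    - [-0.9, 0, 0, 0, 0, 0]
    - [-0.7, 0, 0.3, 0, 0, 0]
    - [-0.3, 0, 0.8, 0, 0, 0]
    - [0, 0, 0.9, 0, 0, 0]

```text
t: 17.45
eef_pos: [0.5468, 0.4171, 0.2906]
ee_rot: [-0.874, 1.55, 0.69]
force: [-0.2, -0.1, 0.3]
width: 0.0392
```

carry_out:
  deltas:
    - [0, 0.3, 0.9, 0, 0, 0]
    - [0, 0.4, 0.9, 0, 0, 0]
    - [0, 0.4, 0.6, 0, 0, 0]
    - [0, 0, 0, 0, 0, 0]

```text
t: 17.85
eef_pos: [0.5018, 0.52, 0.2975]
ee_rot: [-0.817, 1.544, 0.747]
force: [0.4, -0.4, 0.2]
width: 0.0394
```

```bash
python3 - <<'E'
from h import *
s,R=pose(); print(s["t"],s["eef_pos"],s["force"])
t=cams.grab_frame("top"); sc=cams.grab_frame("scene")
cv2.imwrite("pics/t14.png",t["pixels"][:,:,::-1]); 
f=sc["pixels"][:,:,::-1]; cv2.imwrite("pics/s14full.png",f)
f=f[130:250,340:500];cv2.imwrite("pics/s14.png",cv2.resize(f,None,fx=5,fy=5,interpolation=cv2.INTER_CUBIC))
f=t["pixels"][175:290,65:245,::-1];cv2.imwrite("pics/t14c.png",cv2.resize(f,None,fx=4,fy=4,interpolation=cv2.INTER_CUBIC))
E
```

```text
17.85 [0.5018 0.52   0.2975] [ 0.4216 -0.3582  0.1929]
```

View pics/s14.png

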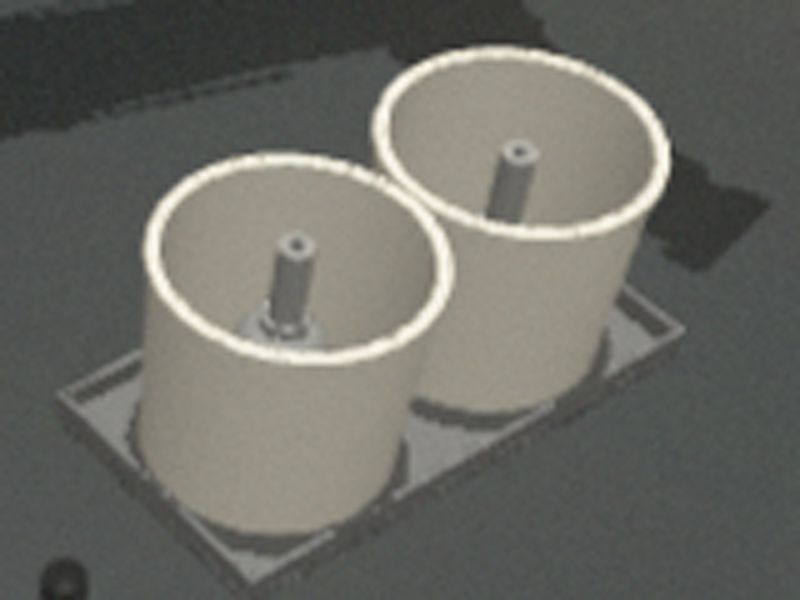

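View pics/t14c.png

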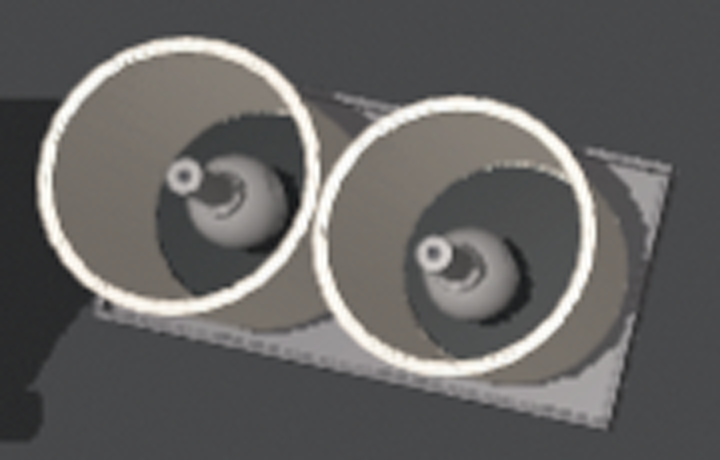

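View pics/s14full.png

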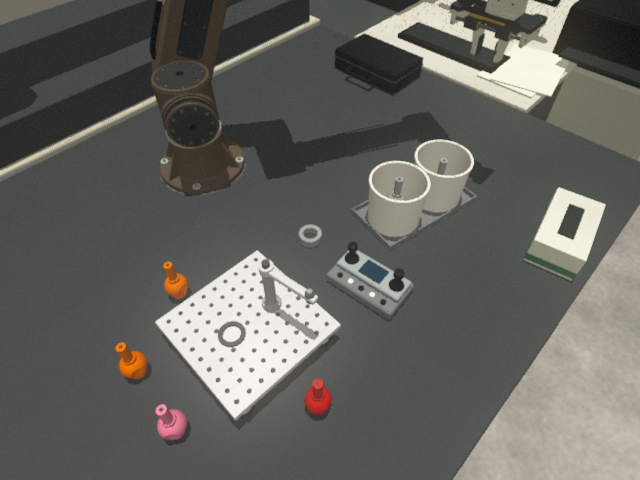

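Scene and top both show the ball upright in the middle of the pot: top crop stem (183,178), leaning just like the stored ball, so only by perspective. The pots haven't moved, the bar is aside and the gripper touches nothing. One numeric check, then I hand in.

```bash
python3 - <<'E'
from h import *
t=cams.grab_frame("top"); s=cams.grab_frame("scene")
print(tri(ray(t,65+183/4-.4,175+177/4-.4),ray(s,340+519/5-.4,130+152/5-.4)))
print("sphere",onz(t,65+238/4,175+202/4,.05))
m=(t["pixels"].astype(int).sum(2)//3>190).astype(np.uint8)*255; m[:, :65]=0; m[:,245:]=0; m[:175]=0; m[290:]=0
cs,h=cv2.findContours(m,cv2.RETR_CCOMP,cv2.CHAIN_APPROX_NONE)
for c in cs:
    if 1500<cv2.contourArea(c): print(circ(np.array([onz(t,u,v,.129)[:2] for u,v in c[:,0]])))
print(arm.job_done())
E
```

```text
(array([0.5458, 0.3418, 0.1168]), np.float64(0.003045642008465784))
sphere [0.5452 0.3391 0.05  ]
(array([0.5309, 0.2701]), np.float64(0.0994027671982838), np.float64(0.0428903713985708))
(array([0.5162, 0.201 ]), np.float64(0.06463175820553917), np.float64(0.0006709006055466922))
(array([0.5457, 0.3399]), np.float64(0.06480477817409802), np.float64(0.0006628092359325264))
the job is handed in; nothing more can be done
None
```

The valve ball now stands upright on the foam pad in the empty pot, and I handed the job in at about 18 s of the 58 s; no verdict is reported.

**What I did:** I swung the hold-down arm past 90° with the closed fingers. Then I gripped the ball by its stem, lifted it straight out of the collar and carried it over at about 0.28 m. I lowered it onto the pad in small steps; the wrist force changed smoothly as the pad took the weight, about 5 N in all. I let go at 39 mm opening and backed straight out.

**Last checks:**
- **Ball in the pot:** the sphere is within about 1 mm of the pot's axis and the stem top within about 2 mm, so it stands upright.
- **Pots:** both rims measure where they were at the start, to within 0.1 mm.
- **Hold-down and the rest:** the hold-down arm is still swung aside. The hand control, ring and look-alikes look unmoved in the pictures, and the gripper is clear of everything.

**What disagreed:**
- **Stem-top height:** the final two-view reading was 0.117 m against about 0.121 m expected, and the two sight lines missed each other by 3 mm. The same reading on the fixture was also 4 mm low, so I put it down to calibration.
- **Pot centre:** the scene camera put it 3–5 mm nearer the robot's right than the other two views did.
- **Gripper width:** it read 16.4 mm on the 18 mm stem.

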